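# Close up a board tester: tray in, cover down, bolt across

### The job

Close up the board tester for its test run by pushing with the fingertips: push the drawn-out board tray fully home, then swing the hinged cover down flat over it, then push the slide bolt on the cover fully across into its keeper. Do not touch the relay board, which must stay seated in the tray; pick nothing up and leave the small things round the tester where they are.

Things in the scene. Friction and masses are not known exactly. Their poses are not given: they have to be found in the camera images.
- tester: the fixed board tester: black base, aluminium walls, 150 x 172 mm, 75 mm high, turned so that its front looks to the robot's right. Origin under it on the bench, z up. Its -x side is the open front, from which the tray comes out; at its +x side (x = +74 mm) lies the cover's hinge axis, along y, 82 mm high; the side walls' outer faces are at y = -86 and +86 mm
- tray (a joint): board tray, slides along the tester's x axis: 0 m fully drawn out (as it starts), 0.090 m fully home. Friction about 2 N; it stays where it is left. It goes in only under an open cover: the cover's hold-down posts stop the board's tall connector
- tray_push (a point): centre of the black rubber push pad (60 mm wide, 24 mm high) on the tray's aluminium front plate (158 mm wide, 28 to 76 mm above the bench); the point lies on the pad's outer face, 52 mm above the bench, at the tester's x = -171 mm, y = 0 when the tray is drawn out; pushing it along the tester's +x moves the tray home
- cover (a joint): hinged cover, an aluminium frame with a clear window, 160 mm wide (tester's y -80 to +80 mm), 12 mm thick, reaching 144 mm from the hinge axis: 0 rad shut flat, 1.2 to 1.45 rad at the start (nearly upright). A stiff hinge: it stays at any angle and moves with 3 to 6 N at its free edge. Shut, its upper face is 88 mm above the bench
- cover_hinge (a point): middle of the cover's hinge axis
- cover_edge (a point): middle of the cover's free edge on its outer face (looks away from the tray when open, up when shut), 144 mm from the hinge axis and 6 mm outward of it. The bolt, centred 16 mm in from this edge, lies on the outer face between the tester's y = -45 and +80 mm and stands 17 mm off it with its straps (knob 31 mm); the rest is bare but for 2 mm screw heads
- bolt (a joint): flat steel slide bolt on the cover near its free edge: 0 m drawn back (0 to 4 mm at the start), 0.030 m fully home in the keeper; slides along the tester's +y. Friction about 2 N. It enters the keeper only when the cover is shut flat; pushed out earlier, it stops the cover from shutting
- bolt_knob (a point): centre of the top of the bolt's round black knob, 12 mm diameter, 22 mm tall above the bolt; with the cover shut this top is 119 mm above the bench, at the tester's x = -54 mm, y = +12 mm plus the bolt's value, and the steel straps beside it reach up to 99 mm
- board: relay board, green, 112 x 125 mm, 37 mm high, lying loose in the tray's nest between low black stops; origin at the centre of its underside, 34 mm above the bench
- nest (a point): centre of the tray's floor, where the board's origin belongs
- adapter: bystander: small grey metal adapter, 15 mm diameter, 30 mm tall, standing beside the tester's -y wall; origin under it
- reel: bystander: reel of solder, 61 mm diameter, 38 mm tall, standing behind the hinge side; origin under it
- syringe: bystander: syringe, 109 mm long, lying to the right; origin under its middle
- tweezers: bystander: black tweezers, 129 mm long, lying to the right; origin under its middle
- keeper (a point): middle of the opening of the keeper, a steel staple outside the tester's +y wall near the front, 86 to 96 mm from the tester's middle, its bridge 99 to 105 mm above the bench; the bolt's nose goes through it

How it is judged:
On the way, in this order (a step that is already met when the one before it is completed fails the run):
1. the tray is fully home (within 3 mm) while the cover still stands open (value of joint tray above 0.087 m and value of joint cover above 0.6 rad), for 0.2 s.
2. the cover is down flat (within 0.03 rad) with the bolt still drawn back (value of joint cover below 0.03 rad and value of joint bolt below 0.01 m and value of joint tray above 0.086 m), for 0.2 s.
3. the bolt is across in its keeper (within 4 mm of fully home) (value of joint bolt above 0.026 m and value of joint cover below 0.03 rad), for 0.2 s.
At the end, for the whole second after the job is handed in: tray home within 4 mm, cover shut within 0.03 rad, bolt home in the keeper within 4 mm, the board seated in its nest within 6 mm and at rest, the four bystanders within 20 mm of where they started (all of step 3 and value of joint tray above 0.086 m and distance between board and nest below 0.006 m and linear speed of board below 0.02 m/s and distance of each of adapter, reel, syringe, tweezers from where it was at the start of the episode below 0.02 m); the robot touches nothing.
It fails at once if the fingers press on the board (contact force between the fingers and board above 1 N).
It fails at once if the board is lifted or knocked out of its nest (distance between board and nest above 0.01 m or angle between board's own z axis and vertical above 0.15 rad).
It fails at once if a bystander is lifted or pushed away (distance of any of adapter, reel, syringe, tweezers from where it was at the start of the episode above 0.03 m).
It also fails if it takes over 64 s, if anything falls off the work surface, if the arm or the gripper's body presses on something with over 40 N, if the wrist force passes 120 N, or if a joint passes its speed limit or range.

### The arm

A 6-joint arm with a two-finger parallel gripper is mounted at the origin on a cart in front of the work surface, level with it; the furniture and walls round the work are solid. World frame = base frame: x ahead of the robot, y to its left, z up, the work surface at z = 0. Lengths are in m, angles in rad, forces in N, time in s.
With the tool pointing down it reaches from about 0.375 to 0.925 m from the base axis. Payload 5.7 kg.
Tool frame: the origin (TCP) lies midway between the tips of the shut fingers; the grasp point (between the pads) lies 19 mm behind it; z points along the fingers, y is the line along which they close (so a half turn about z gives the same grasp; the last joint's range is limited). The gripper opens to 88 mm and grips with 3 to 60 N. Pads are 20 mm wide; open, the fingers measure 115 mm over their backs; the gripper's body (75 mm by 178 mm) begins 61 mm behind the grasp point.
Start: joints at [-1.224, 0.359, 1.51, -0, 1.272, -0.115], TCP at [0.267, -0.537, 0.223] pointing down, gripper open.
Joint ranges: [-2.97, 2.97], [-1.01, 2.36], [0.21, 2.38], [-0.96, 4.11], [0.2, 2.71], [-2.98, 2.98]. Speed limits (rad/s): [2.39, 2.39, 3.14, 3.14, 3.14, 3.14].

### API

Orientations are given as a unit quaternion [x, y, z, w].
In Python, from bench import move_ptp, servo_line, goto_joints, move_gripper, sleep, inverse_kinematics, capture, PlanningError, close_job, spot_in, silhouettes, current_clock, current_joint_pos, current_qvel, current_joint_torque, current_position, current_orientation, current_force, current_torque, current_finger_gap, current_grip_force gives the robot as it stands. Calls block until the motion is done:
- move_ptp(position, orientation): joint-space move of the TCP to a pose.
- servo_line(position, orientation=None, rate=0.15, contact_N=None): straight line of the TCP; orientation=None keeps the orientation; rate is the mean speed in m/s. With contact_N (N) it stops when the force on the tool has changed by that much, and returns True; else False.
- goto_joints(angles): joint-space move.
- move_gripper(opening): finger opening in m; the grip force is fixed at half the most; returns when the fingers have stopped.
- sleep(seconds).
- inverse_kinematics(position, orientation): joint angles nearest the present ones, or None.
- capture(name): name is "scene" or "top"; returns a dict with "image" (400x640x3 uint8, blue, green, red), "range_z" (400x640 float32, m along the optical axis (not along the pixel's ray), 0 where there is no reading), "intrinsics" (3x3 intrinsics, pixels), "R" (3x3) and "t" (3): a world point X has camera coordinates R X + t. Camera axes: x right, y down, z forward; pixel columns grow to the right and rows downward; lengths in m; the calibration is good to about 2 mm. A picture is of the moment at which its call begins.
A pose or a line that the arm cannot do raises PlanningError and nothing moves.
- close_job(): hands the job in; it is judged then, once.
Trained networks look in the newest picture that a camera, given by its name, has taken for a name from the list of things; names that differ only in an ending like _2 or _b are one class to them, and where a whole thing is asked for, a point or a joint stands for the part that bears it (a point fixed in the world has none). Each returns a list of dicts, best first, with "conf" (0 to 1); they miss things now and then, are a little off and sometimes report something else, mostly with a low value. They report only what shows in the picture. A call takes as long as a camera call.
- spot_in(camera, query): "xy" ([column, row] in pixels, amid what is visible of it).
- silhouettes(camera, query): "region" (400x640 bool, what is visible of it) and "xy" ([column, row] in pixels, amid what is visible of it).
Readings, each from a call of its own:
- current_clock(): time.
- current_joint_pos(): joint angles.
- current_qvel(): joint speeds.
- current_joint_torque(): joint torques, N m.
- current_position(): TCP position.
- current_orientation(): TCP orientation.
- current_force(): force on the tool from outside, world axes, zero at the start.
- current_torque(): the same for the moment, N m.
- current_finger_gap(): finger opening in m.
- current_grip_force(): force on a finger pad.
Only numpy, scipy, OpenCV 4.12 (cv2) and the standard library are available. Lean on these libraries where they do the work, as an engineer would, in place of code of your own. Each camera call takes 0.05 s, during which the arm holds its last target. There are 200 camera calls.

## Working session

There is one attempt and no reset: what is moved stays moved. The work goes in short steps, each a Python script; the robot and the scene stay as the last script left them, time stands still between calls to the robot, and variables do not carry over. Pictures are saved under pics/ and viewed, at most 10 in all, crops included, and the job is handed in when it is done.

```bash
mkdir -p pics
cat > h.py <<'E'
import numpy as np, cv2
from bench import *
def world(c,uv,win=2):
    u,v=int(round(uv[0])),int(round(uv[1]))
    p=c["range_z"][max(v-win,0):v+win+1,max(u-win,0):u+win+1]; p=p[p>0]
    z=np.median(p); K=np.array(c["intrinsics"])
    return np.array(c["R"]).T@(np.linalg.inv(K)@[uv[0],uv[1],1]*z-np.array(c["t"]))
def cloud(c,mask=None):
    z=c["range_z"]; m=z>0
    if mask is not None: m&=mask
    v,u=np.nonzero(m); K=np.array(c["intrinsics"])
    P=np.linalg.inv(K)@np.stack([u,v,np.ones_like(u)])*z[v,u]
    return (np.array(c["R"]).T@(P-np.array(c["t"])[:,None])).T
E
python3 - <<'E'
from h import *
for n in("scene","top"):
    c=capture(n); cv2.imwrite(f"pics/{n}0.png",c["image"])
    print(n, "cam at",-np.array(c["R"]).T@np.array(c["t"]))
    for q in("tester","tray_push","cover_edge","cover_hinge","bolt_knob","keeper","board","nest","adapter","reel","syringe","tweezers"):
        for d in spot_in(n,q)[:1]:
            try: print(q,round(d["conf"],2),np.round(d["xy"]),world(c,d["xy"]).round(3))
            except Exception as e: print(q,e)
print(current_clock())
E
```

```text
scene cam at [ 0.99156579 -0.78037496  0.72498571]
tester 0.78 [321. 192.] [0.526 0.271 0.044]
tray_push 0.97 [293. 225.] [0.546 0.031 0.071]
cover_edge 0.88 [327. 164.] [0.556 0.253 0.159]
cover_hinge 0.72 [328. 164.] [0.558 0.254 0.161]
bolt_knob 0.16 [295. 228.] [0.553 0.03  0.062]
keeper 0.8 [321. 192.] [0.526 0.269 0.043]
board 0.89 [303. 212.] [0.538 0.11  0.063]
nest 0.64 [293. 226.] [0.546 0.031 0.067]
syringe 0.55 [253. 308.] [ 0.574 -0.235  0.018]
tweezers 0.45 [262. 244.] [ 0.46  -0.005  0.004]
top cam at [0.44500783 0.10213556 1.33921504]
tester 0.66 [284. 203.] [0.548 0.214 0.028]
tray_push 0.92 [338. 221.] [0.493 0.04  0.065]
cover_edge 0.96 [264. 198.] [0.546 0.253 0.215]
bolt_knob 0.61 [265. 200.] [0.541 0.25  0.217]
keeper 0.84 [284. 203.] [0.547 0.212 0.028]
board 0.85 [314. 206.] [0.539 0.116 0.059]
nest 0.67 [336. 212.] [0.519 0.046 0.063]
reel 0.61 [239. 220.] [0.487 0.355 0.037]
syringe 0.54 [417. 202.] [ 0.564 -0.22   0.013]
tweezers 0.33 [283. 201.] [0.553 0.218 0.027]
1.3
```

Run:
```python
import cv2
a=cv2.imread("pics/scene0.png")[90:340,190:460];b=cv2.imread("pics/top0.png")[120:290,200:470]
cv2.imwrite("pics/s1.png",cv2.resize(a,None,fx=2.4,fy=2.4,interpolation=2)[:600])
cv2.imwrite("pics/t1.png",cv2.resize(b,None,fx=2.9,fy=2.9,interpolation=2))
```

```text
(no output)
```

View pics/s1.png

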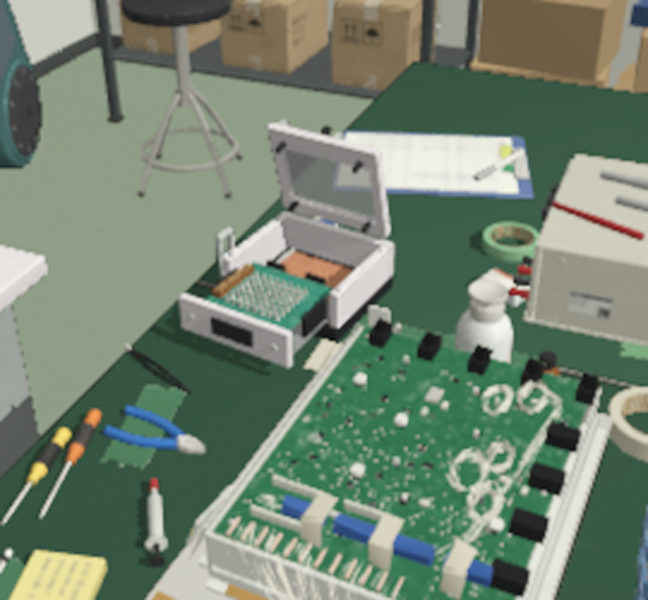

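View pics/t1.png

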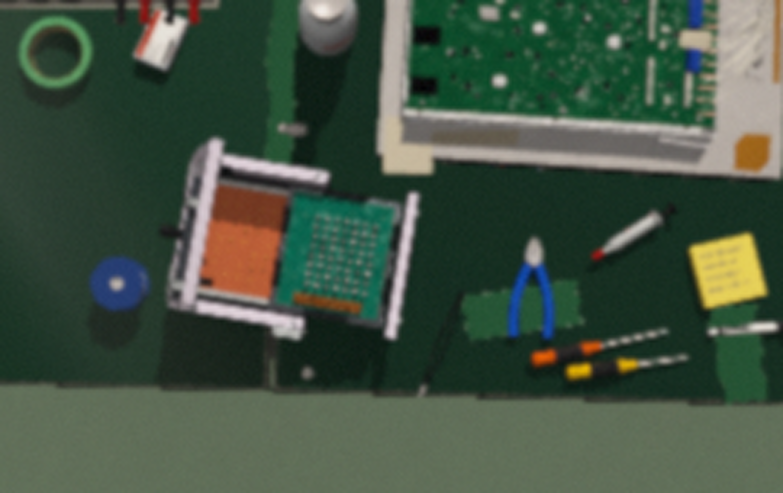

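The pictures show the tester with the tray drawn out to the right (top crop: plate from (415,195) to (392,337)). The cover is upright at the left, the keeper is at (288,328), the adapter at (292,128) and the reel at (118,283). Next I'll fit the tester pose from the depth cloud.

```bash
cat > fit.py <<'E'
from h import *
from scipy.optimize import minimize
c=capture("top"); P=cloud(c)
P=P[(P[:,0]>.40)&(P[:,0]<.68)&(P[:,1]>-.02)&(P[:,1]<.36)]
C=capture("scene"); S=cloud(C); S=S[(S[:,0]>.40)&(S[:,0]<.68)&(S[:,1]>-.02)&(S[:,1]<.38)]
A=np.r_[P,S]
# front plate outer face (scene) : vertical plane, lowest y
F=S[(S[:,2]>.03)&(S[:,2]<.073)]
from collections import Counter
def ransac(Q,n=600,tol=.002):
    r=np.random.default_rng(0);best=(0,)
    for _ in range(n):
        a,b=Q[r.choice(len(Q),2,False),:2]; d=b-a;L=np.hypot(*d)
        if L<.05: continue
        nn=np.array([-d[1],d[0]])/L; k=np.abs((Q[:,:2]-a)@nn)<tol
        if k.sum()>best[0]: best=(k.sum(),k)
    q=Q[best[1]];m=q[:,:2].mean(0);u=np.linalg.svd(q[:,:2]-m)[2][0]
    return q,m,u if u[0]<0 else -u
F=F[F[:,1]<.075]
q,m,u=ransac(F); t=(q[:,:2]-m)@u
print("plate face",len(q),m,u,"len",t.min(),t.max(),"yaw",np.degrees(np.arctan2(-u[0],u[1])))
for nm,D in(("top",P),("scene",S)):
    T=D[(D[:,2]>.068)&(D[:,2]<.083)&(D[:,1]<.075)]
    q,m,u=ransac(T); t=(q[:,:2]-m)@u; lo,hi=np.percentile(t,[1,99])
    print(nm,"plate top",len(q),"ends",m+lo*u,m+hi*u,"len",hi-lo,"yaw",np.degrees(np.arctan2(-u[0],u[1])),q[:,2].mean())
    W=D[(D[:,2]>.066)&(D[:,2]<.084)&(D[:,1]>.09)]
    for s,k in(("far",W[:,0]>.575),("near",W[:,0]<.52)):
        w=W[k]
        if len(w)<20: continue
        mm=w[:,:2].mean(0);uu=np.linalg.svd(w[:,:2]-mm)[2][0];uu*=np.sign(uu[1])
        n=np.array([-uu[1],uu[0]]);e=(w[:,:2]-mm)@n
        print(nm,s,len(w),mm,"yaw",np.degrees(np.arctan2(uu[1],uu[0])),"off",np.percentile(e,[2,50,98]),w[:,2].mean())
H=A[(A[:,2]>.11)]; np.save("A.npy",A)
print("cover",len(H),H.min(0),H.max(0), current_orientation())
E
python3 fit.py
```

```text
plate face 385 [0.53062351 0.03424165] [-0.99010444  0.14033247] len -0.12035653064313526 0.08594992326597564 yaw 81.93291446209182
top plate top 74 ends [0.66954784 0.0133929 ] [0.44763935 0.05390756] len 0.2255766297643867 yaw 79.6532547601649 0.07566897168605474
top far 148 [0.6218503  0.17925292] yaw 79.86157608110601 off [-0.00713107 -0.0005669   0.01013507] 0.07394832124153974
top near 228 [0.47063268 0.1877358 ] yaw 93.64483737136736 off [-0.03428389  0.00032196  0.02045968] 0.07271378579488198
scene plate top 132 ends [0.59940712 0.02494723] [0.44808907 0.04576659] len 0.15274357097946584 yaw 82.16604730701613 0.07412460977584288
scene far 268 [0.61911732 0.20760773] yaw 92.89697387921434 off [-0.02469831 -0.00255021  0.03759841] 0.07449893994791419
scene near 360 [0.47949188 0.18736238] yaw 87.37826714975638 off [-0.03962302  0.00390271  0.03089547] 0.07289033635023635
cover 1954 [0.45088809 0.15482324 0.11005214] [0.63576228 0.28403003 0.22920764] [ 9.73460944e-01  2.28853205e-01 -1.30157618e-05 -4.19635877e-05]
```

```bash
cat > model.py <<'E'
from h import *
from scipy.optimize import least_squares
B=np.array([[-.1665,-.160,-.079,.079,.028,.076],[-.171,-.160,-.03,.03,.04,.064],
 [-.075,.075,.0805,.086,.0,.075],[-.075,.075,-.086,-.0805,.0,.075],[.069,.075,-.086,.086,0,.075]])
def sdf(p,b):
    c=(b[::2]+b[1::2])/2;h=(b[1::2]-b[::2])/2;q=np.abs(p-c)-h
    return np.linalg.norm(np.maximum(q,0),axis=1)+np.minimum(q.max(1),0)
def loc(v,A):
    c,s=np.cos(v[2]),np.sin(v[2]);d=A[:,:2]-v[:2]
    return np.c_[d@[c,s],d@[-s,c],A[:,2]-(v[4] if len(v)>4 else 0)]
def res(v,A,tray=0.):
    p=loc(v,A); Bt=B.copy();Bt[:2,:2]+=tray
    d=[np.abs(sdf(p,b)) for b in Bt]
    r=np.array([.074,0,.082]);q=p-r;th=v[3]
    a=-q[:,0]*np.cos(th)+q[:,2]*np.sin(th); n=q[:,0]*np.sin(th)+q[:,2]*np.cos(th)
    w=np.c_[a,q[:,1],n]
    for b in([0,.144,-.08,-.066,-.006,.006],[0,.144,.066,.08,-.006,.006],[.13,.144,-.08,.08,-.006,.006],[0,.014,-.08,.08,-.006,.006]): d.append(np.abs(sdf(w,np.array(b))))
    return np.minimum(np.min(d,0),.012)
def fit(A,v0,tray=0.):
    best=None
    for dx in(-.01,0,.01):
      for dy in(-.01,0,.01):
        for th in(v0[3]-.1,v0[3],v0[3]+.1):
          o=least_squares(res,np.array([v0[0]+dx,v0[1]+dy,v0[2],th]),args=(A,tray),loss="soft_l1",f_scale=.003,x_scale=[.01,.01,.05,.1],diff_step=1e-4)
          if best is None or o.cost<best.cost: best=o
    return best
if __name__=="__main__":
    A=np.load("A.npy"); 
    yaw=np.radians(81.5);ex=np.array([np.cos(yaw),np.sin(yaw)])
    v0=[*(np.array([.5237,.0354])+.1665*ex),yaw,1.3]
    A=A[(A[:,2]>.012)]
    p=loc(v0,A);A=A[(p[:,0]>-.19)&(p[:,0]<.12)&(np.abs(p[:,1])<.1)]
    o=fit(A,v0);v=o.x;r=res(v,A)
    print("v",v.round(4),np.degrees(v[2]),"cost",o.cost,len(A),"inl",(r<.004).mean())
    for nm,n in(("scene",0),):pass
    np.save("v.npy",v)
    ca,sa=np.cos(v[2]),np.sin(v[2])
    def W(x,y,z):return np.array([v[0]+ca*x-sa*y,v[1]+sa*x+ca*y,z])
    th=v[3]
    pts=[W(-.171,0,.052),W(-.1665,.079,.076),W(-.1665,-.079,.076),W(-.075,.086,.075),W(-.075,-.086,.075),W(.074-.144*np.cos(th),.08,.082+.144*np.sin(th)),W(.074-.144*np.cos(th),-.08,.082+.144*np.sin(th)),W(-.054,.091,.102)]
    ims=[]
    for n,(x0,y0,w,h) in(("scene",(255,130,110,115)),("top",(250,160,110,90))):
        c=capture(n);K=np.array(c["intrinsics"]);f=5 if n=="scene" else 5
        im=cv2.resize(c["image"][y0:y0+h,x0:x0+w],None,fx=f,fy=f,interpolation=2)
        im=im[:600]
        for X in pts:
            q=K@(np.array(c["R"])@X+np.array(c["t"]));q=q[:2]/q[2]
            cv2.drawMarker(im,tuple(int(round(e)) for e in ((q-[x0,y0]+.5)*f)),(0,0,255),0,14,1)
        ims.append(im)
    H=max(i.shape[0] for i in ims);ims=[cv2.copyMakeBorder(i,0,H-i.shape[0],0,0,0) for i in ims]
    im=np.hstack(ims);cv2.imwrite("pics/ov.png",cv2.resize(im,None,fx=.72,fy=.72,interpolation=cv2.INTER_AREA));print(im.shape)
E
python3 model.py
```

```text
v [0.5465 0.2001 1.4257 1.3377] 81.68382048115768 cost 0.15722769249937343 9376 inl 0.36380119453924914
(575, 1100, 3)
```

View pics/ov.png

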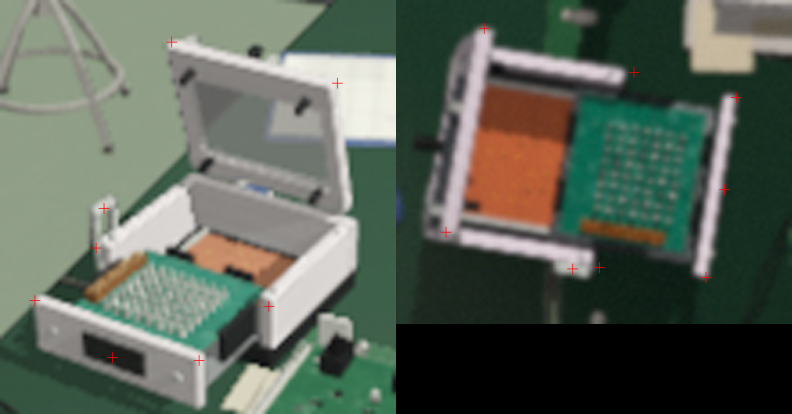

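The overlay markers sit on the plate corners, pad, cover corners and keeper in both views, so the pose is good to a few mm. I'll push the tray now.

```bash
cat > rob.py <<'E'
from h import *
from scipy.spatial.transform import Rotation as Ro
v=np.load("v.npy");ca,sa=np.cos(v[2]),np.sin(v[2])
def W(x,y,z):return np.array([v[0]+ca*x-sa*y,v[1]+sa*x+ca*y,z])
def T(p):
    d=np.array(p)[:2]-v[:2];return np.array([d@[ca,sa],d@[-sa,ca],p[2]]).round(4)
y=np.array([-ca,-sa,0]);z=np.array([0,0,-1.]);Q=Ro.from_matrix(np.c_[np.cross(y,z),y,z]).as_quat()
E
python3 - <<'E'
from rob import *
for p in((-.24,0,.045),(-.09,0,.045),(.12,-.062,.2),(-.045,-.062,.09),(-.054,-.015,.105),(.12,-.062,.3)):
    j=inverse_kinematics(W(*p),Q);print(p,W(*p).round(3),None if j is None else np.round(j,2))
move_gripper(0)
move_ptp(W(-.235,0,.15),Q)
servo_line(W(-.235,0,.046))
hit=servo_line(W(-.10,0,.046),rate=.08,contact_N=25);print(hit,T(current_position()),current_force())
if not hit:
    hit=servo_line(W(-.075,0,.046),rate=.03,contact_N=12);print(hit,T(current_position()),current_force())
print(current_clock())
E
```

```text
(-0.24, 0, 0.045) [ 0.512 -0.037  0.045] [-0.21  0.47  1.88 -0.    0.79  1.51]
(-0.09, 0, 0.045) [0.533 0.111 0.045] [ 0.08  0.5   1.8  -0.    0.83  1.79]
(0.12, -0.062, 0.2) [0.625 0.31  0.2  ] [ 0.36  0.52  1.3  -0.    1.32  2.08]
(-0.045, -0.062, 0.09) [0.601 0.147 0.09 ] [ 0.13  0.52  1.6  -0.    1.01  1.84]
(-0.054, -0.015, 0.105) [0.553 0.145 0.105] [ 0.13  0.45  1.7  -0.    0.99  1.85]
(0.12, -0.062, 0.3) [0.625 0.31  0.3  ] [ 0.36  0.45  1.17 -0.    1.52  2.08]
False [-0.1    -0.0007  0.0461] [ 0.36554459 -0.03650225  0.15497248]
True [-0.0894 -0.0004  0.046 ] [-0.27214297 -2.43261368  1.78207399]
8.05
```

Run:
```python
from rob import *
print(servo_line(W(-.06,0,.046),rate=.02,contact_N=20),T(current_position()),current_force())
servo_line(W(-.13,0,.046));servo_line(W(-.13,0,.2));
move_ptp(W(-.25,0,.30),Q)
ims=[]
for n,(x0,y0) in(("scene",(255,120)),("top",(245,150))):
    c=capture(n);ims.append(cv2.resize(c["image"][y0:y0+120,x0:x0+110],None,fx=3.6,fy=3.6,interpolation=2))
cv2.imwrite("pics/a.png",np.hstack(ims))
print(current_clock())
```

```text
True [-0.0895 -0.0001  0.0456] [-0.95897478 -2.42439725  0.84648512]
10.9333
```

View pics/a.png

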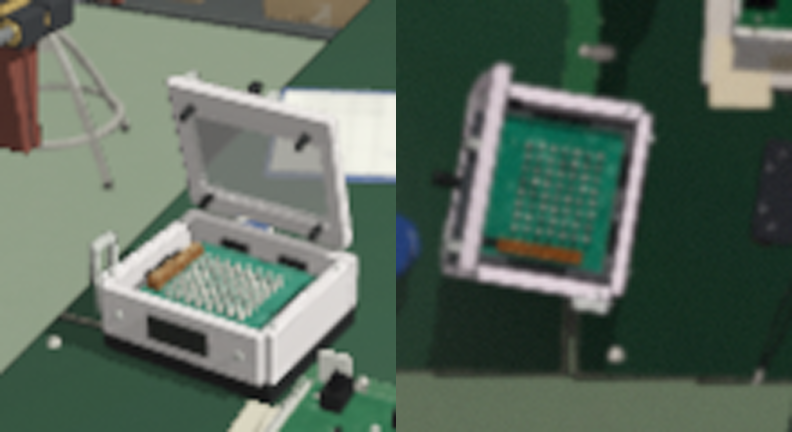

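The tray is home: it hit the same stop twice, and the plate is flush at the walls in both views. Next, the cover.

Run:
```python
from rob import *
r=.118; yy=-.064
def tip(th,d=0): return W(.076-r*np.cos(th)+.006*np.sin(th)+.0115*1+d,yy,.082+r*np.sin(th)+.006*np.cos(th))
move_ptp(W(-.12,yy,.34),Q)
servo_line(W(.13,yy,.34),rate=.3)
p=tip(1.34,.05);servo_line(p,rate=.25)
h=servo_line(tip(1.25),rate=.06,contact_N=4);print(h,T(current_position()),current_force())
for th in np.arange(1.2,.0,-.15):
    h=servo_line(tip(th),rate=.09,contact_N=25)
    print(round(th,2),h,T(current_position()),current_force().round(1) if hasattr(current_force(),'round') else current_force())
    if h: break
else:
    p=tip(0);p[2]=.078
    h=servo_line(p,rate=.03,contact_N=20);print(h,T(current_position()),current_force(),current_clock())
```

```text
False [ 0.0561 -0.064   0.1959] [ 0.43170196  1.55815781 -1.05092946]
1.2 False [ 0.05   -0.064   0.1942] [-0.6  1.   0.7]
1.05 False [ 0.0328 -0.0638  0.1869] [-0.9  0.2 -0.6]
0.9 False [ 0.0178 -0.0635  0.1774] [ 0.2 -0.8 -0.1]
0.75 False [ 0.0044 -0.0635  0.166 ] [ 0.  -0.3 -0.3]
0.6 False [-0.0073 -0.0634  0.1527] [-0.5  0.7  0.7]
0.45 False [-0.0166 -0.0635  0.1381] [-0.8  0.3  0.1]
0.3 False [-0.0237 -0.0636  0.1222] [0.2 0.4 0.2]
0.15 False [-0.0284 -0.0636  0.1052] [-0.5 -0.5 -0.2]
True [-0.0297 -0.0645  0.0882] [-1.38333415 -0.03211319  7.8766164 ] 17.7833
```

Contact came at z = 88 mm, which is the shut height. I'll retract upward and measure the knob.

Run:
```python
from rob import *
p=np.array(current_position());p[2]=.16;servo_line(p)
move_ptp(W(-.25,0,.30),Q)
ims=[]
for n,(x0,y0) in(("scene",(255,120)),("top",(245,150))):
    c=capture(n);ims.append(cv2.resize(c["image"][y0:y0+120,x0:x0+110],None,fx=3.6,fy=3.6,interpolation=2))
    for d in spot_in(n,"bolt_knob")[:2]:
        print(n,d["conf"],d["xy"],T(world(c,d["xy"],1)))
    P=cloud(c);L=np.array([T(q) for q in P[(P[:,2]>.06)&(P[:,2]<.14)&(P[:,0]>.42)&(P[:,0]<.68)&(P[:,1]>.08)&(P[:,1]<.3)]])
    for lo,hi in((.078,.095),(.108,.13)):
        k=L[(L[:,2]>lo)&(L[:,2]<hi)]
        if len(k): print(n,lo,len(k),np.percentile(k,[2,50,98],axis=0).round(4).tolist())
    K=np.array(c["intrinsics"])
    q=K@(np.array(c["R"])@W(-.054,.012,.119)+np.array(c["t"]));q=q[:2]/q[2]
    print(q);cv2.drawMarker(ims[-1],tuple(int(e) for e in (q-[x0,y0]+.5)*3.6),(0,0,255),0,10,1)
cv2.imwrite("pics/b.png",np.hstack(ims));print(current_clock())
```

```text
scene 0.54 [304.0, 197.6] [-0.0593  0.011   0.0931]
scene 0.078 1314 [[-0.072, -0.0802, 0.0786], [0.0008, -0.0108, 0.0873], [0.0685, 0.0797, 0.0934]]
scene 0.108 20 [[-0.0628, 0.0091, 0.1087], [-0.0556, 0.0139, 0.1172], [-0.0483, 0.0645, 0.1218]]
[304.44020135 189.2684205 ]
top 0.73 [305.4, 209.0] [-0.0607  0.0119  0.0911]
top 0.078 2219 [[-0.0669, -0.0757, 0.0789], [0.0073, 0.0004, 0.0853], [0.074, 0.0786, 0.0933]]
top 0.108 16 [[-0.0632, 0.012, 0.1083], [-0.0534, 0.0173, 0.1158], [-0.0428, 0.0945, 0.1196]]
[302.92113998 208.03480483]
19.6667
```

View pics/b.png

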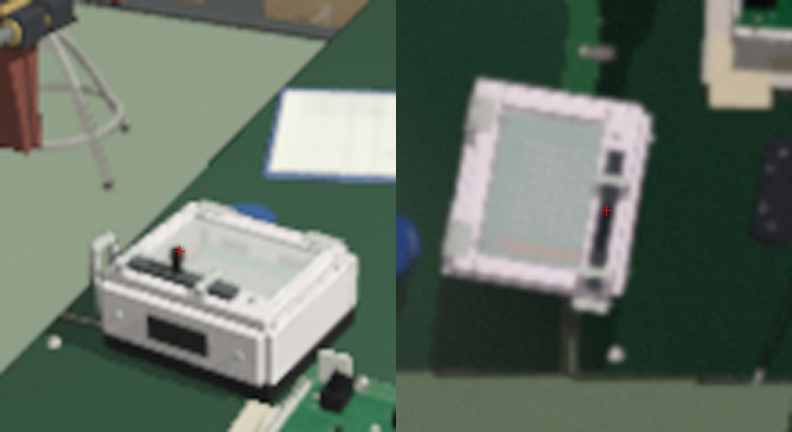

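The cover is flat, and the knob is at (179,250) in the scene crop, on the prediction at tester x ≈ -55 mm, y ≈ 13 mm. Now I'll push the bolt.

Run:
```python
from rob import *
move_ptp(W(-.055,-.022,.17),Q)
print(servo_line(W(-.055,-.022,.105),contact_N=8))
h=servo_line(W(-.055,.018,.105),rate=.05,contact_N=25);print(h,T(current_position()),current_force())
h=servo_line(W(-.055,.045,.105),rate=.02,contact_N=12);print(h,T(current_position()),current_force())
h=servo_line(W(-.055,.045,.105),rate=.02,contact_N=20);print(h,T(current_position()))
a=T(current_position());servo_line(W(-.055,a[1]-.012,.105));servo_line(W(-.055,a[1]-.012,.18))
move_ptp(W(-.25,0,.30),Q)
ims=[]
for n,(x0,y0) in(("scene",(255,120)),("top",(245,150))):
    c=capture(n);ims.append(cv2.resize(c["image"][y0:y0+120,x0:x0+110],None,fx=3.6,fy=3.6,interpolation=2))
    P=cloud(c);L=np.array([T(q) for q in P[(P[:,2]>.108)&(P[:,2]<.13)&(P[:,0]>.42)&(P[:,0]<.68)&(P[:,1]>.08)&(P[:,1]<.3)]])
    L=L[L[:,1]<.07];print(n,len(L),np.median(L,axis=0))
    for q in("adapter","reel"):
        for d in spot_in(n,q)[:1]:print(q,d["conf"],d["xy"])
cv2.imwrite("pics/c.png",np.hstack(ims));print(current_clock())
```

```text
False
False [-0.055   0.0184  0.1048] [-0.37610615  0.24149791  0.23010713]
True [-0.0547  0.0258  0.1055] [ 1.07034151 -0.39075914  0.93195052]
True [-0.054   0.0257  0.1069]
scene 21 [-0.0556  0.0395  0.1198]
top 13 [-0.053   0.043   0.1186]
reel 0.54 [236.4, 218.0]
25.5333
```

View pics/c.png

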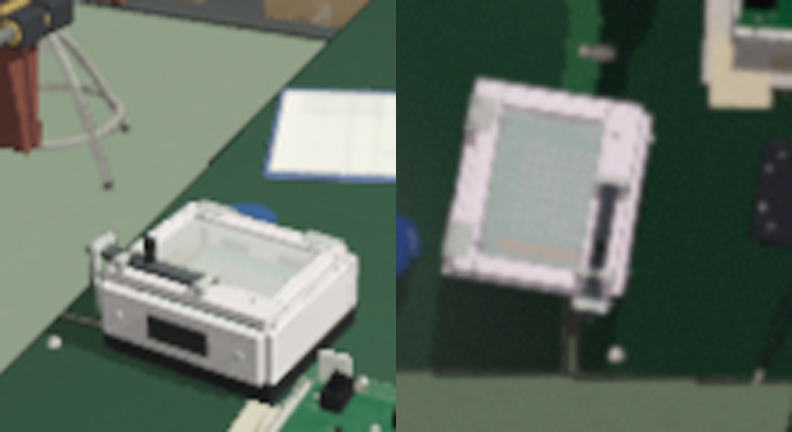

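The knob stopped against a hard stop at y ≈ 42 mm (12 + 30), the bolt's nose is in the keeper, and the cover is flat.

```bash
python3 -c "
from bench import *
print(close_job())"
```

```text
the job is handed in; nothing more can be done
None
```

I pushed the tray home, swung the cover down flat and slid the bolt fully into its keeper, then handed the job in at about 26 s of the 64 s; the hand-in call gave no pass/fail verdict.

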